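# Hold the dry bath's cover up over the tubes

### The arm

A 6-joint arm with a two-finger parallel gripper is mounted at the origin on the work surface. World frame = base frame: x ahead of the robot, y to its left, z up, the work surface at z = 0. Lengths are in m, angles in degrees, forces in N, time in s.
With the tool pointing down it reaches from about 0.4 to 0.825 m from the base axis. Payload 7 kg.
Tool frame: the origin (TCP) lies at the very end of the fingers, on their centre line; the grasp point (between the pads) lies behind it (r.grasp_offset is the z of the grasp point in the tool frame, in m); z points along the fingers, y is the direction in which the jaws open and shut (so a half turn about z gives the same grasp; the last joint's range is limited). The gripper opens to 88 mm and grips with 3 to 60 N. Pads are 19 mm wide; open, the fingers measure 130 mm over their backs; the gripper's body (78 mm by 193 mm) begins 47 mm behind the grasp point.
Start: joints at [-59.124, 20.546, 0.682, 0, -70.136, -16.507], TCP at [0.167, -0.654, 0.227] pointing down, gripper open.
Joint ranges: [-176.03, 176.03], [-82.01, 121.73], [-58.28, 71.71], [-173.87, 95.51], [-174.79, -0.11], [-173.66, 173.66]. Speed limits (degrees/s): [136.94, 136.94, 172.46, 180, 180, 180].

### API

Orientations are given as [roll, pitch, yaw] about the fixed x, y, z axes, in that order (R = Rz(yaw) Ry(pitch) Rx(roll)).
In Python, from plant import r gives the robot as it stands. The module is installed in compiled form; this text tells all that it offers.
- The arm moves only by the tool servo_tool, never from a script. Its argument "targets" is a list of rows, each an object of numbers: "dx", "dy", "dz": the shift along the world's x, y, z in cm; "spin": the turn about the world's z in rad; "grip": the opening in per cent of the stroke, from 0 (shut) to 100 (fully open). A call has exactly 10 rows; each row is the pose to reach, as a shift and turn from the pose commanded when the call began; what a row does not reach only later rows make up. A row lasts 1/12 s, in which the tool goes at most 41.7 mm and 7.16 degrees, less where a joint would pass 70% of its speed; a pose out of reach is approached as far as the arm can. A call with a gripper value outside its range is refused whole. The fingers move at their own pace and stop on an object; "squeeze" is the grip in N (left out, the last holds). Time passes only in rows, so rows that repeat a pose let the fingers close, or fill a call up. It gives the time, the measured TCP pose, the force and the opening at its end, in the units of the state.
- r.get_state(): the state, without advancing time (a new reading comes with each control period).
- r.capture(name): name is "scene" or "top" or "wrist"; returns the picture (384x512x3 uint8, blue, green, red); there is no depth.
- r.get_calibration(name): a dict with "K" (3x3 intrinsics, pixels), "k1" (the pictures are not rectified: a ray, as slopes to the right and down, at radius r is drawn at 1 + k1 r^2 times it, then the intrinsics apply), "extrinsics" (4x4, takes a point from camera to world coordinates). Camera axes: x right, y down, z forward; pixel columns grow to the right and rows downward; lengths in m; the calibration is good to about 2 mm. A picture is of the moment at which its call begins: read the wrist's pose just before it. get_calibration takes no time and is no camera call; for the wrist camera it gives the pose at the moment of the call.
- r.close_job(): hands the job in, once; it reports no verdict.
Trained networks look in the newest picture that a camera, given by its name, has taken for a name from the list of things; names that differ only in an ending like _2 or _b are one class to them, and where a whole thing is asked for, a point or a joint stands for the part that bears it (a point fixed in the world has none). Each returns a list of dicts, best first, with "p" (0 to 1); they miss things now and then, are a little off and sometimes report something else, mostly with a low value. They report only what shows in the picture. A call takes as long as a camera call.
- r.cut_out(name, camera): "mask" (384x512 bool, what is visible of it) and "extent" ([left, top, right, bottom] in pixels, round what is visible of it).
The state is a dict: "time_s": time; "joints": joint angles; "qd": joint speeds; "joint_torque": joint torques, N m; "tcp_pos": TCP position; "eef_rot": TCP orientation; "contact_force": force on the tool from outside, world axes, zero at the start; "moment": the same for the moment, N m; "gripper_width": finger opening in m.
Only numpy, scipy, OpenCV 4.12 (cv2) and the standard library are available. Lean on these libraries where they do the work, as an engineer would, in place of code of your own. Each camera call takes 0.05 s, during which the arm holds its last target. There are 200 camera calls.

### The job

One block of the dry bath is loaded with microtubes and the other is empty: raise the cover over the tubes to 45 degrees and finish still holding it there, so that I can lift the tubes out from the panel side while the cover keeps the draught off them. It falls shut by itself, so do not let go or let it drop, and do not swing it wider than 60 degrees on the way. Keep the other cover shut and leave the rack, jar, vial and pipette as they are.

Things in the scene. Friction and masses are not known exactly. Their poses are not given: they have to be found in the camera images.
- drybath: two-block dry bath (microtube heater), fixed: white case 230 x 280 mm, 90 mm high; origin at the centre of its underside, z up. Control panel on its +x side, away from the robot; cover hinges along its -x side. Chambers side by side, left (+y) and right (-y), each under its own clear cover, 128 mm (hinge to free edge) x 126 mm, 22 mm high with thin skirts; both start shut.
- hinge_left (a joint): hinge angle of the left cover: 0 = shut, grows as it opens, 0.785 = open at 45 degrees, stop at 1.75. Free hinge, no stay: let go, the cover falls shut.
- cover_left: the left clear cover with its knob, about 0.2 kg. Origin in the middle of its hinge line at the bath's rear edge, 91 mm above the bench; it turns about this y axis. Axes turn with the cover: x runs along it from hinge to free edge, z out of its top face, which is 22 mm above the origin when shut.
- knob_left (a point): grip point in the head of the round black knob on top of the left cover, on the knob's axis, 105 mm along x and 49 mm along z from the cover's origin; turns with it. The knob stands 36 mm tall on the cover's top face, this point 27 mm up; head 26 mm in diameter from 16 to 36 mm up, over a 16 mm neck. The other knob is 138 mm away.
- chamber_left (a point): fixed point in the middle of the left chamber's floor, 46 mm above the bench; the block standing here lies under the left cover.
- hinge_right (a joint): hinge angle of the right cover: 0 = shut, grows as it opens, 0.785 = open at 45 degrees, stop at 1.75. Free hinge, no stay: let go, the cover falls shut.
- cover_right: the right clear cover with its knob, about 0.2 kg. Origin in the middle of its hinge line at the bath's rear edge, 91 mm above the bench; it turns about this y axis. Axes turn with the cover: x runs along it from hinge to free edge, z out of its top face, which is 22 mm above the origin when shut.
- knob_right (a point): grip point in the head of the round black knob on top of the right cover, on the knob's axis, 105 mm along x and 49 mm along z from the cover's origin; turns with it. The knob stands 36 mm tall on the cover's top face, this point 27 mm up; head 26 mm in diameter from 16 to 36 mm up, over a 16 mm neck. The other knob is 138 mm away.
- chamber_right (a point): fixed point in the middle of the right chamber's floor, 46 mm above the bench; the block standing here lies under the right cover.
- tube_block: aluminium block with 16 white-capped microtubes standing in its wells, 96 x 92 mm, 36 mm high, tube caps up to 46 mm above its origin (centre of its underside). Stands in the left or the right chamber, seen through the cover.
- bare_block: same aluminium block with all its wells empty, in the other chamber. Origin at the centre of its underside.
- rack: black 40-hole tube rack, 88 x 208 mm, 45 mm high, long side along its y, loose on the bench beside the bath (-y side); origin at the centre of its underside.
- jar: small white jar, 44 mm diameter, 75 mm high, loose beside the bath (+y side); origin at the centre of its underside.
- vial: small amber vial with a yellow cap, 32 mm diameter, 65 mm high, loose beside the bath (+y side); origin at the centre of its underside.
- pipette: hand pipette lying loose on the bench along the rear of the bath, about 270 mm long along its x, 26 mm wide, 24 mm high; origin under its middle.

How it is judged:
By the outcome, as a careful person would: the job done as asked, in the order asked, and still so for the second after the job is handed in, while the arm keeps its last pose, push and grip.
It also fails if it takes over 32 s, if anything falls off the work surface, if the arm or the gripper's body presses on something with over 40 N, if the wrist force passes 120 N, or if a joint passes its speed limit or range.

## Working session

There is one attempt and no reset: what is moved stays moved. The work goes in short steps, Python scripts to look and compute and a tool call to move; the robot and the scene stay as the last step left them, time stands still between calls to the robot, and variables do not carry over. Pictures are saved under pics/ and viewed, about 8 in all and at most 12, crops included, and the job is handed in when it is done.

Besides the shell and the picture viewer there is one more tool, called after "Request:" by a JSON object that holds its "fn" and its "kwargs". servo_tool: Moves the arm, as the interface text tells. Its arguments: {"type":"object","properties":{"targets":{"type":"array"},"squeeze":{"type":"number"}},"required":["targets"]}

```bash
mkdir -p pics; cat > h.py <<'E'
import numpy as np, cv2
from plant import r
def ray(name,uv,cal=None):
    c=cal or r.get_calibration(name);K=np.array(c["K"]);E=np.array(c["extrinsics"])
    p=cv2.undistortPoints(np.array([[uv]],float),K,np.array([c["k1"],0,0,0.]))[0,0]
    return E[:3,3],E[:3,:3]@np.array([p[0],p[1],1])
def atz(name,uv,z,cal=None):
    o,d=ray(name,uv,cal);return o+d*(z-o[2])/d[2]
def proj(name,P,cal=None):
    c=cal or r.get_calibration(name);E=np.linalg.inv(np.array(c["extrinsics"]))
    return cv2.projectPoints(np.array(P,float).reshape(-1,1,3),cv2.Rodrigues(E[:3,:3])[0],E[:3,3],np.array(c["K"]),np.array([c["k1"],0,0,0.]))[0][:,0]
E
python3 - <<'E'
from h import *
for n in("scene","top"):
    cv2.imwrite(f"pics/{n}0.png",r.capture(n))
    for t in("drybath","knob_left","cover_left","tube_block","bare_block","rack","pipette","jar","vial"):
        print(n,t,[(round(d["p"],2),[int(v) for v in d["extent"]]) for d in r.cut_out(t,n)][:3])
    c=r.get_calibration(n);print(np.round(c["extrinsics"],3).tolist(),c["k1"],c["K"][0][0] if 1 else 0)
print(r.get_state(),r.grasp_offset)
E
```

```text
scene drybath [(0.63, [164, 160, 297, 274])]
scene knob_left [(0.7, [226, 157, 290, 208]), (0.51, [165, 158, 300, 269])]
scene cover_left [(0.64, [229, 155, 290, 207])]
scene tube_block []
scene bare_block []
scene rack [(0.89, [100, 175, 154, 250]), (0.36, [165, 156, 299, 268]), (0.25, [166, 162, 228, 215])]
scene pipette [(0.42, [164, 157, 298, 272])]
scene jar [(0.9, [308, 189, 332, 225]), (0.38, [168, 159, 225, 215])]
scene vial [(0.7, [298, 167, 311, 195])]
[[0.17, 0.701, -0.693, 1.198], [0.985, -0.112, 0.128, -0.049], [0.012, -0.704, -0.71, 0.724], [0.0, 0.0, 0.0, 1.0]] -0.08848599812099855 398.1025439014832
top drybath [(0.85, [213, 128, 336, 235])]
top knob_left [(0.81, [216, 162, 276, 226]), (0.64, [216, 242, 315, 271])]
top cover_left [(0.67, [216, 164, 274, 226])]
top tube_block []
top bare_block [(0.53, [210, 131, 334, 232])]
top rack [(0.96, [341, 171, 388, 254])]
top pipette [(0.93, [216, 245, 317, 269])]
top jar [(0.78, [177, 168, 202, 185])]
top vial [(0.5, [184, 208, 197, 220])]
[[0.014, -0.998, 0.055, 0.509], [-1.0, -0.013, 0.015, 0.043], [-0.014, -0.055, -0.998, 0.955], [0.0, 0.0, 0.0, 1.0]] -0.11590996395629875 368.90289578228413
{'time_s': 1.0, 'joints': array([-5.91243358e+01,  2.05453302e+01,  6.83526287e-01, -3.69407477e-04,
       -7.01371894e+01, -1.65063328e+01]), 'qd': array([ 0.05004088,  0.0158319 , -0.03220565,  0.02087966, -0.02194154,
        0.05987663]), 'joint_torque': array([ 3.04350506e-04, -5.82386756e+01,  2.93301290e+01,  7.00245023e+00,
        1.24056559e-02, -7.64411220e-05]), 'tcp_pos': array([ 0.16749046, -0.65387201,  0.22658364]), 'eef_rot': array([-1.79999134e+02,  6.19133733e-04, -1.65630794e+02]), 'contact_force': array([-0.31709461, -0.43801431,  0.60419779]), 'moment': array([ 0.03612291,  0.01519248, -0.02032158]), 'gripper_width': 0.08750164483544133} -0.0188
```

View pics/top0.png

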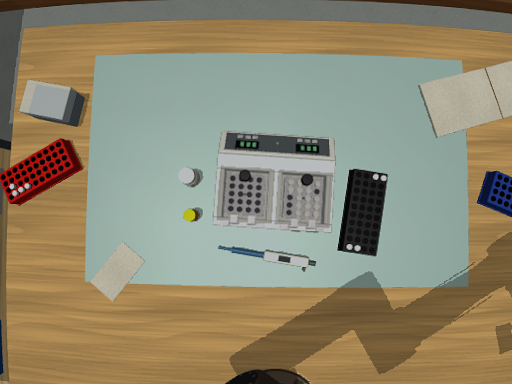

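View pics/scene0.png

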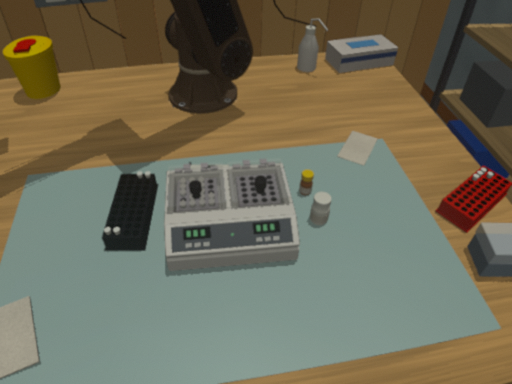

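The overhead view puts white caps at about (303,198), in the right (−y) chamber. The left one at about (245,190) shows dark empty wells. I'll zoom in to confirm and to get the knob pixels.

```bash
python3 - <<'E'
from h import *
t=cv2.imread("pics/top0.png")[120:250,205:345];s=cv2.imread("pics/scene0.png")[150:280,155:305]
a=cv2.resize(t,None,fx=4,fy=4,interpolation=cv2.INTER_CUBIC)
b=cv2.resize(s,None,fx=4,fy=4,interpolation=cv2.INTER_CUBIC)
cv2.imwrite("pics/topz.png",a);cv2.imwrite("pics/scenez.png",b)
E
```

```text
(no output)
```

View pics/topz.png

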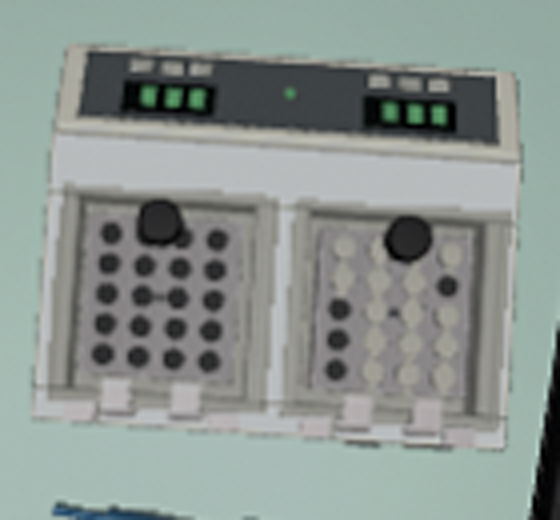

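View pics/scenez.png

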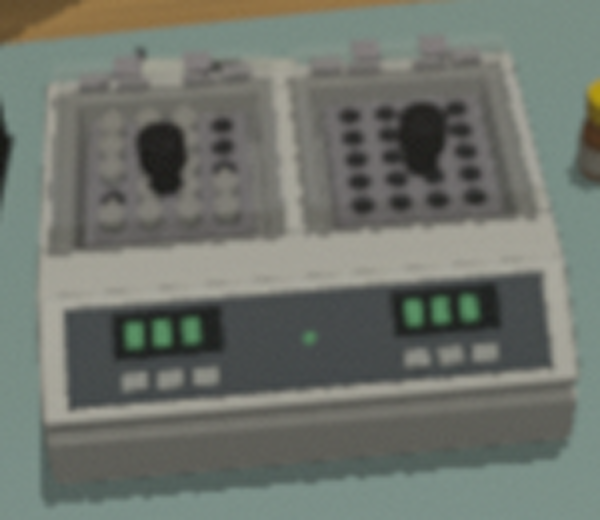

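Tubes are in the right (−y) chamber, with white caps and the right knob head at zoom (409,240) in the top view. The left block is empty and its knob head is at (161,222).

```bash
python3 - <<'E'
from h import *
f=lambda u,v:((u+.5)/4-.5+205,(v+.5)/4-.5+120)
g=lambda u,v:((u+.5)/4-.5+155,(v+.5)/4-.5+150)
R=atz("top",f(409,239),.147);L=atz("top",f(161,222),.147);print(R,L,np.linalg.norm(R-L),np.degrees(np.arctan2(*(-(L-R)[:2]*[1,-1]))))
print("scene",atz("scene",g(162,138),.147),atz("scene",g(424,118),.147))
# triangulate
for a,b in(((409,239),(162,138)),((161,222),(424,118))):
    o1,d1=ray("top",f(*a));o2,d2=ray("scene",g(*b))
    s=np.linalg.lstsq(np.c_[d1,-d2],o2-o1,rcond=None)[0];print("tri",o1+d1*s[0],o2+d2*s[1])
d=L-R;yaw=np.arctan2(-d[0],d[1]);print("yaw",np.degrees(yaw))
ex=np.array([np.cos(yaw),np.sin(yaw),0])
H=R-ex*.105;H[2]=.091;ey=np.array([-ex[1],ex[0],0])
print("hinge",H)
P=[H+ey*s*.063+ex*x+[0,0,.022] for s in(-1,1) for x in(0,.128)]
print("cover corners in topzoom",((proj("top",P)-[205,120])*4).round())
for a in(0,15,30,45):
    q=np.radians(a);p=H+ex*(.105*np.cos(q)-.049*np.sin(q));p[2]=.091+.105*np.sin(q)+.049*np.cos(q);print(a,p,np.hypot(*p[:2]))
E
```

```text
[ 0.5916075  -0.05575514  0.147     ] [0.59917338 0.08079544 0.147     ] 0.13676002514334762 -3.1713525199424604
scene [ 0.5932186 -0.0560051  0.147    ] [0.59980033 0.08155845 0.147     ]
tri [ 0.59175245 -0.05592952  0.14558049] [ 0.59174354 -0.05602182  0.14559092]
tri [0.5992269  0.08081762 0.14651991] [0.59935849 0.08165507 0.14657328]
yaw -3.1713525199424604
hinge [ 0.4867683 -0.0499463  0.091    ]
cover corners in topzoom [[499. 434.]
 [512. 211.]
 [278. 419.]
 [293. 196.]]
0 [ 0.5916075  -0.05575514  0.14      ] 0.5942289737454871
15 [ 0.57537248 -0.05485561  0.16550637] 0.5779815146412561
30 [ 0.55309923 -0.05362151  0.18593524] 0.5556923870831462
45 [ 0.52630564 -0.05213695  0.19989444] 0.5288817364773518
```

Request:
{"fn": "servo_tool", "kwargs": {"targets": [{"dx":1,"dy":1.4,"dz":0.5,"spin":-0.02,"grip":60},{"dx":3,"dy":4.2,"dz":1,"spin":-0.05,"grip":60},{"dx":5.2,"dy":7.3,"dz":1.5,"spin":-0.08,"grip":60},{"dx":7.5,"dy":10.6,"dz":2,"spin":-0.11,"grip":60},{"dx":9.8,"dy":13.8,"dz":2,"spin":-0.14,"grip":60},{"dx":12.1,"dy":17,"dz":2,"spin":-0.17,"grip":60},{"dx":14.4,"dy":20.3,"dz":2,"spin":-0.2,"grip":60},{"dx":16.7,"dy":23.5,"dz":2,"spin":-0.23,"grip":60},{"dx":19,"dy":26.8,"dz":2,"spin":-0.27,"grip":60},{"dx":21.2,"dy":29.9,"dz":2,"spin":-0.307,"grip":60}]}}

```text
time_s: 1.83
tcp_pos: [0.3803, -0.353, 0.247]
eef_rot: [-180.0, 0.1, 176.7]
contact_force: [1.0, -0.2, 0.3]
gripper_width: 0.0526
```

Request:
{"fn": "servo_tool", "kwargs": {"targets": [{"dx":2.2,"dy":3.1,"grip":60},{"dx":4.5,"dy":6.4,"grip":60},{"dx":6.8,"dy":9.6,"grip":60},{"dx":9.1,"dy":12.8,"grip":60},{"dx":11.4,"dy":16.1,"grip":60},{"dx":13.7,"dy":19.3,"grip":60},{"dx":16,"dy":22.6,"grip":60},{"dx":18.2,"dy":25.7,"grip":60},{"dx":20,"dy":28.2,"grip":60},{"dx":21.2,"dy":29.9,"grip":60}]}}

```text
validation failed for argument at $.ta...
```

```bash
python3 - <<'E'
from h import *
s=r.get_state();print(s["time_s"],s["tcp_pos"],s["eef_rot"])
c=r.get_calibration("wrist");im=r.capture("wrist");cv2.imwrite("pics/w1.png",im)
print(proj("wrist",[[.5918,-.0559,.149],[.5993,.0812,.149]],c))
import json;json.dump({k:np.array(v).tolist() for k,v in c.items()},open("c1.json","w"))
E
```

```text
1.8333 [ 0.38030893 -0.35303912  0.24697231] [-1.79984198e+02  5.24742930e-02  1.76674893e+02]
[[555.88417917 375.80457361]
 [643.59425506 357.25486177]]
```

View pics/w1.png

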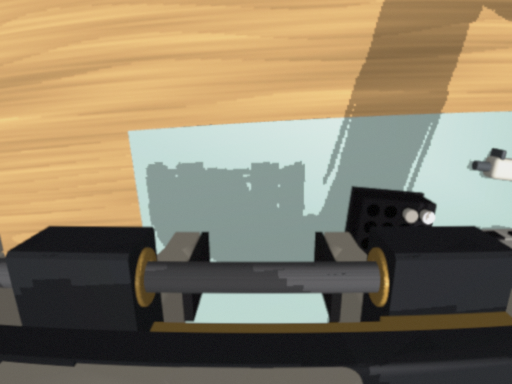

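The second call was refused because every row needs all its fields. The wrist picture therefore shows the arm still halfway, with a rack corner at (420,215). I'll resend it.

Request:
{"fn": "servo_tool", "kwargs": {"targets": [{"dx":2.2,"dy":3.1,"dz":0,"spin":0,"grip":60},{"dx":4.5,"dy":6.4,"dz":0,"spin":0,"grip":60},{"dx":6.8,"dy":9.6,"dz":0,"spin":0,"grip":60},{"dx":9.1,"dy":12.8,"dz":0,"spin":0,"grip":60},{"dx":11.4,"dy":16.1,"dz":0,"spin":0,"grip":60},{"dx":13.7,"dy":19.3,"dz":0,"spin":0,"grip":60},{"dx":16,"dy":22.6,"dz":0,"spin":0,"grip":60},{"dx":18.2,"dy":25.7,"dz":0,"spin":0,"grip":60},{"dx":20,"dy":28.2,"dz":0,"spin":0,"grip":60},{"dx":21.2,"dy":29.9,"dz":0,"spin":0,"grip":60}]}}

```text
time_s: 2.72
tcp_pos: [0.593, -0.0533, 0.2464]
eef_rot: [180.0, 0.0, 176.9]
contact_force: [0.5, -1.0, -0.1]
gripper_width: 0.0526
```

```bash
python3 - <<'E'
from h import *
r.capture("top");s=r.get_state();print(s["time_s"],s["tcp_pos"],s["eef_rot"])
c=r.get_calibration("wrist");im=r.capture("wrist")
p=proj("wrist",[[.5918,-.0559,.149],[.5993,.0812,.149],s["tcp_pos"]],c);print(p)
for q in p: cv2.drawMarker(im,tuple(int(round(v)) for v in q),(0,0,255),0,8)
cv2.imwrite("pics/w2.png",im)
E
```

```text
2.7667 [ 0.59450036 -0.051704    0.24600815] [1.79987263e+02 3.04141888e-02 1.76932672e+02]
[[256.38714011 195.84947161]
 [429.47554444 196.00253451]
 [262.24791469 251.34229193]]
```

View pics/w2.png

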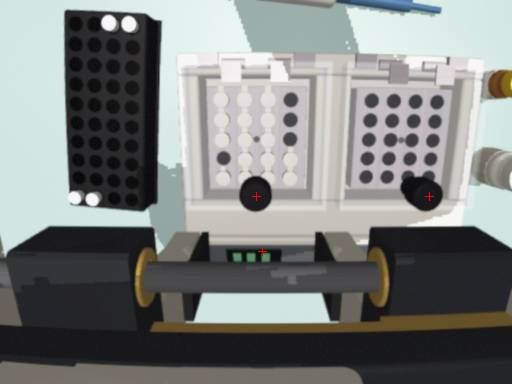

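Wrist view: the right knob head is at about (256,195), on its projected marker. The left knob at (428,195) matches too, and the caps are under the right cover. I'll go partway down and let the arm settle.

Request:
{"fn": "servo_tool", "kwargs": {"targets": [{"dx":0,"dy":0,"dz":-1,"spin":0,"grip":60},{"dx":0,"dy":0,"dz":-3,"spin":0,"grip":60},{"dx":0,"dy":0,"dz":-5,"spin":0,"grip":60},{"dx":0,"dy":0,"dz":-7,"spin":0,"grip":60},{"dx":0,"dy":0,"dz":-8,"spin":0,"grip":60},{"dx":0,"dy":0,"dz":-8.5,"spin":0,"grip":60},{"dx":0,"dy":0,"dz":-8.5,"spin":0,"grip":60},{"dx":0,"dy":0,"dz":-8.5,"spin":0,"grip":60},{"dx":0,"dy":0,"dz":-8.5,"spin":0,"grip":60},{"dx":0,"dy":0,"dz":-8.5,"spin":0,"grip":60}]}}

```text
time_s: 3.65
tcp_pos: [0.5921, -0.0559, 0.1627]
eef_rot: [180.0, 0.1, 176.8]
contact_force: [1.0, 0.1, -0.3]
gripper_width: 0.0529
```

Request:
{"fn": "servo_tool", "kwargs": {"targets": [{"dx":0,"dy":0,"dz":-1,"spin":0,"grip":60},{"dx":0,"dy":0,"dz":-2,"spin":0,"grip":60},{"dx":0,"dy":0,"dz":-3,"spin":0,"grip":60},{"dx":0,"dy":0,"dz":-3.6,"spin":0,"grip":60},{"dx":0,"dy":0,"dz":-4,"spin":0,"grip":60},{"dx":0,"dy":0,"dz":-4,"spin":0,"grip":60},{"dx":0,"dy":0,"dz":-4,"spin":0,"grip":50},{"dx":0,"dy":0,"dz":-4,"spin":0,"grip":40},{"dx":0,"dy":0,"dz":-4,"spin":0,"grip":30},{"dx":0,"dy":0,"dz":-4,"spin":0,"grip":20}], "squeeze": 20}}

```text
time_s: 4.48
tcp_pos: [0.5918, -0.0558, 0.122]
eef_rot: [180.0, 0.0, 176.8]
contact_force: [-0.3, 0.4, -0.2]
gripper_width: 0.0313
```

Request:
{"fn": "servo_tool", "kwargs": {"targets": [{"dx":0,"dy":0,"dz":0,"spin":0,"grip":10},{"dx":0,"dy":0,"dz":0,"spin":0,"grip":10},{"dx":0,"dy":0,"dz":0,"spin":0,"grip":10},{"dx":0,"dy":0,"dz":0,"spin":0,"grip":10},{"dx":0,"dy":0,"dz":0,"spin":0,"grip":10},{"dx":0,"dy":0,"dz":0,"spin":0,"grip":10},{"dx":0,"dy":0,"dz":0,"spin":0,"grip":10},{"dx":0,"dy":0,"dz":0,"spin":0,"grip":10},{"dx":0,"dy":0,"dz":0,"spin":0,"grip":10},{"dx":0,"dy":0,"dz":0,"spin":0,"grip":10}]}}

```text
time_s: 5.32
tcp_pos: [0.5916, -0.0565, 0.1219]
eef_rot: [-180.0, 0.0, 176.8]
contact_force: [1.0, -5.4, 1.1]
gripper_width: 0.0253
```

Gripped: opening is 25 mm on a 26 mm head. Now following the hinge arc to 20° first.

Request:
{"fn": "servo_tool", "kwargs": {"targets": [{"dx":-0.18,"dy":-0.05,"dz":0.36,"spin":0,"grip":10},{"dx":-0.37,"dy":-0.08,"dz":0.72,"spin":0,"grip":10},{"dx":-0.58,"dy":-0.07,"dz":1.07,"spin":0,"grip":10},{"dx":-0.79,"dy":-0.06,"dz":1.41,"spin":0,"grip":10},{"dx":-1.02,"dy":-0.04,"dz":1.75,"spin":0,"grip":10},{"dx":-1.26,"dy":-0.03,"dz":2.07,"spin":0,"grip":10},{"dx":-1.51,"dy":-0.02,"dz":2.39,"spin":0,"grip":10},{"dx":-1.78,"dy":0,"dz":2.7,"spin":0,"grip":10},{"dx":-2.05,"dy":0.01,"dz":3.0,"spin":0,"grip":10},{"dx":-2.33,"dy":0.03,"dz":3.29,"spin":0,"grip":10}]}}

```text
time_s: 6.15
tcp_pos: [0.5685, -0.0554, 0.1552]
eef_rot: [180.0, 0.1, 176.8]
contact_force: [3.9, -0.5, 1.7]
gripper_width: 0.0252
```

Request:
{"fn": "servo_tool", "kwargs": {"targets": [{"dx":-0.3,"dy":0.02,"dz":0.28,"spin":0,"grip":10},{"dx":-0.6,"dy":0.03,"dz":0.55,"spin":0,"grip":10},{"dx":-0.91,"dy":0.05,"dz":0.81,"spin":0,"grip":10},{"dx":-1.23,"dy":0.07,"dz":1.06,"spin":0,"grip":10},{"dx":-1.56,"dy":0.09,"dz":1.29,"spin":0,"grip":10},{"dx":-1.9,"dy":0.1,"dz":1.52,"spin":0,"grip":10},{"dx":-2.24,"dy":0.12,"dz":1.73,"spin":0,"grip":10},{"dx":-2.6,"dy":0.14,"dz":1.93,"spin":0,"grip":10},{"dx":-2.96,"dy":0.16,"dz":2.12,"spin":0,"grip":10},{"dx":-3.32,"dy":0.18,"dz":2.3,"spin":0,"grip":10}]}}

```text
time_s: 6.98
tcp_pos: [0.5352, -0.0536, 0.1782]
eef_rot: [180.0, 0.1, 176.8]
contact_force: [4.5, 1.2, 4.9]
gripper_width: 0.0253
```

```bash
python3 - <<'E'
from h import *
s=r.get_state();print(s["time_s"],s["tcp_pos"],s["contact_force"],s["moment"],s["gripper_width"])
for n in("scene","wrist"):
    c=r.get_calibration(n);im=r.capture(n)
    H=np.array([.4868,-.05,.091]);y=np.radians(-3.2);ex=np.array([np.cos(y),np.sin(y),0]);ey=np.array([-ex[1],ex[0],0])
    for a,col in((40,(0,0,255)),(45,(0,255,0))):
        q=np.radians(a);X=ex*np.cos(q)+[0,0,np.sin(q)];Z=-ex*np.sin(q)+[0,0,np.cos(q)]
        P=[H+X*x+ey*w+Z*.022 for x,w in((0,-.063),(.128,-.063),(.128,.063),(0,.063))]
        p=proj(n,P,c)
        if n=="scene":
            z=im if a==40 else z
            for u in p: cv2.drawMarker(z,tuple(int(round(v)) for v in u),col,cv2.MARKER_TILTED_CROSS,3)
    if n=="scene": im=cv2.resize(im[110:290,90:330],None,fx=3,fy=3,interpolation=cv2.INTER_CUBIC)
    cv2.imwrite(f"pics/{n}3.png",im)
E
```

```text
6.9833 [ 0.53519549 -0.05361617  0.17822223] [4.53054139 1.19947796 4.85833663] [ 0.32086697 -1.69959186  0.00257985] 0.02530280210379677
```

View pics/scene3.png

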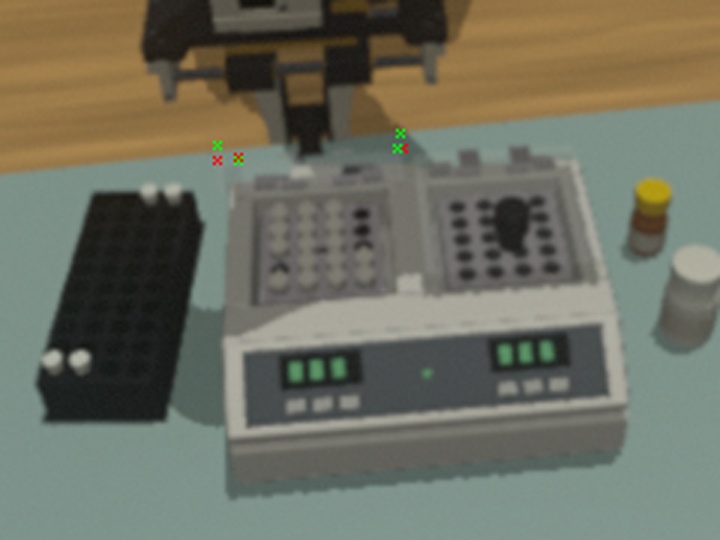

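The cover is up: the right knob is in the jaws, the tubes are uncovered at (320,240), and the left knob is still down at (512,220). Now the last 5°.

Request:
{"fn": "servo_tool", "kwargs": {"targets": [{"dx":-0.18,"dy":0.01,"dz":0.1,"spin":0,"grip":10},{"dx":-0.37,"dy":0.02,"dz":0.2,"spin":0,"grip":10},{"dx":-0.55,"dy":0.03,"dz":0.3,"spin":0,"grip":10},{"dx":-0.73,"dy":0.04,"dz":0.38,"spin":0,"grip":10},{"dx":-0.91,"dy":0.05,"dz":0.45,"spin":0,"grip":10},{"dx":-0.91,"dy":0.05,"dz":0.45,"spin":0,"grip":10},{"dx":-0.91,"dy":0.05,"dz":0.45,"spin":0,"grip":10},{"dx":-0.91,"dy":0.05,"dz":0.45,"spin":0,"grip":10},{"dx":-0.91,"dy":0.05,"dz":0.45,"spin":0,"grip":10},{"dx":-0.91,"dy":0.05,"dz":0.45,"spin":0,"grip":10}]}}

```text
time_s: 7.92
tcp_pos: [0.526, -0.0532, 0.1819]
eef_rot: [180.0, 0.0, 176.8]
contact_force: [3.5, 2.1, 6.0]
gripper_width: 0.0253
```

```bash
python3 - <<'E'
from h import *
s=r.get_state();print(s["time_s"],s["tcp_pos"],s["contact_force"],s["moment"],s["gripper_width"])
H=np.array([.4868,-.05,.091]);y=np.radians(-3.2);ex=np.array([np.cos(y),np.sin(y),0]);ey=np.array([-ex[1],ex[0],0])
g=s["tcp_pos"]+[0,0,.0188]-H
print("angle",np.degrees(np.arctan2(g[2],g@ex)-np.arctan2(.0497,.105)),"radius",np.hypot(g[2],g@ex),np.hypot(.0497,.105))
c=r.get_calibration("wrist");im=r.capture("wrist")
im=cv2.resize(im,(768,576),interpolation=cv2.INTER_CUBIC)
for a,col in((40,(0,0,255)),(45,(0,255,0)),(50,(255,0,0))):
    q=np.radians(a);X=ex*np.cos(q)+[0,0,np.sin(q)];Z=-ex*np.sin(q)+[0,0,np.cos(q)]
    p=proj("wrist",[H+X*x+ey*w+Z*.022 for x in(0,.128) for w in(-.063,.063)],c)*1.5
    print(a,p.round().tolist())
    for u in p: cv2.drawMarker(im,tuple(int(v) for v in u),col,0,8)
cv2.imwrite("pics/w4.png",im)
t=cv2.resize(r.capture("scene")[130:230,140:300],None,fx=5,fy=5,interpolation=cv2.INTER_CUBIC);cv2.imwrite("pics/s4.png",t)
for a in(40,45,50):
    q=np.radians(a);X=ex*np.cos(q)+[0,0,np.sin(q)];Z=-ex*np.sin(q)+[0,0,np.cos(q)]
    print(a,((proj("scene",[H+X*.128+ey*w+Z*z for w in(-.063,.063) for z in(0,.022)])-[140,130])*5).round().tolist())
E
```

```text
7.9167 [ 0.52601117 -0.05317611  0.18194077] [3.50690751 2.1214715  5.99750346] [ 0.95039007 -1.48223724 -0.02826117] 0.02533503784496105
angle 44.954309033111834 radius 0.11657475979037625 0.11616836918886311
40 [[256.0, 198.0], [534.0, 198.0], [217.0, 502.0], [575.0, 501.0]]
45 [[256.0, 195.0], [534.0, 195.0], [208.0, 493.0], [585.0, 492.0]]
50 [[257.0, 192.0], [533.0, 192.0], [198.0, 479.0], [595.0, 479.0]]
40 [[115.0, 221.0], [111.0, 167.0], [423.0, 200.0], [419.0, 146.0]]
45 [[113.0, 194.0], [109.0, 140.0], [421.0, 173.0], [417.0, 119.0]]
50 [[112.0, 167.0], [108.0, 114.0], [419.0, 146.0], [415.0, 93.0]]
```

View pics/w4.png

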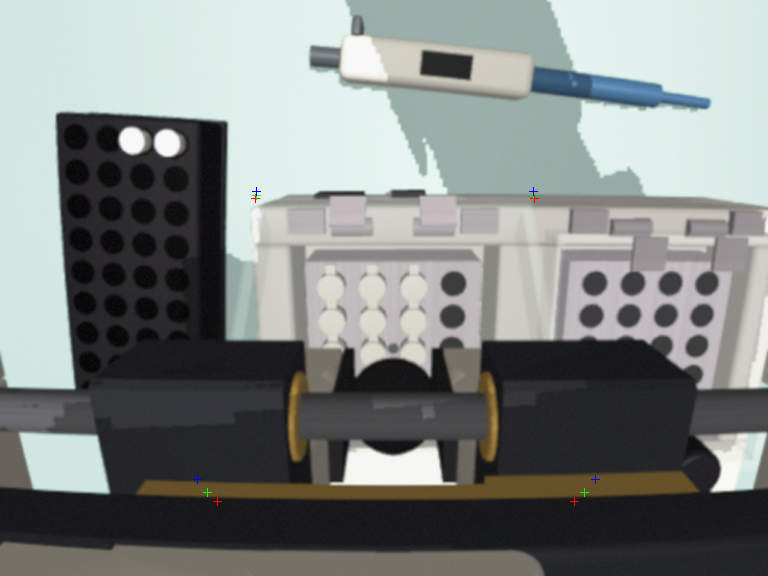

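View pics/s4.png

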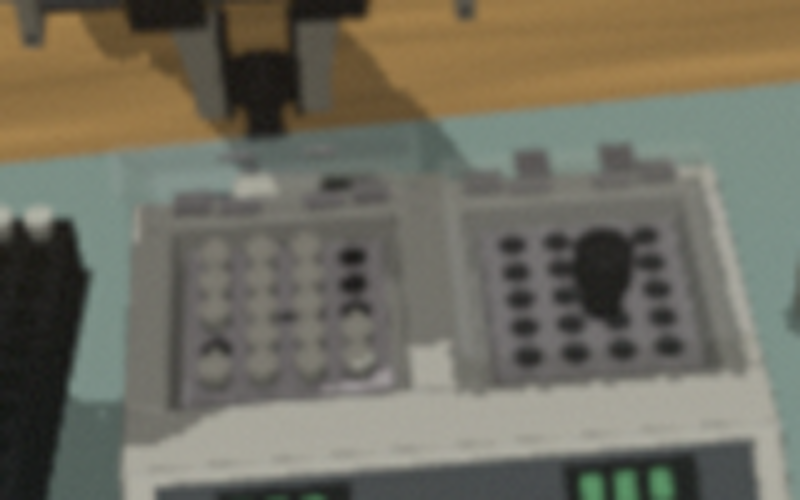

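The tilted cover shows faintly with its upper edge at about (122,152)–(417,122). The 45° prediction is (109,140)–(417,119). I'll check that edge against the start picture with a contrast-boosted difference.

```bash
python3 - <<'E'
from h import *
im=np.mean([r.capture("scene").astype(float) for _ in range(6)],0);im0=cv2.imread("pics/scene0.png").astype(float)
d=np.clip(128+(im-im0)*3,0,255).astype(np.uint8)[140:190,150:240]
d=cv2.resize(d,None,fx=8,fy=8,interpolation=cv2.INTER_CUBIC)
H=np.array([.4868,-.05,.091]);y=np.radians(-3.2);ex=np.array([np.cos(y),np.sin(y),0]);ey=np.array([-ex[1],ex[0],0])
for a,col in((40,(0,0,255)),(45,(0,255,0)),(50,(255,0,0))):
    q=np.radians(a);X=ex*np.cos(q)+[0,0,np.sin(q)];Z=-ex*np.sin(q)+[0,0,np.cos(q)]
    p=((proj("scene",[H+X*.128+ey*w+Z*z for w in(-.063,.063) for z in(0,.022)])-[150,140]+.5)*8)
    for u in p: cv2.drawMarker(d,tuple(int(v) for v in u),col,0,14,2)
cv2.imwrite("pics/d5.png",d)
E
```

```text
(no output)
```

View pics/d5.png

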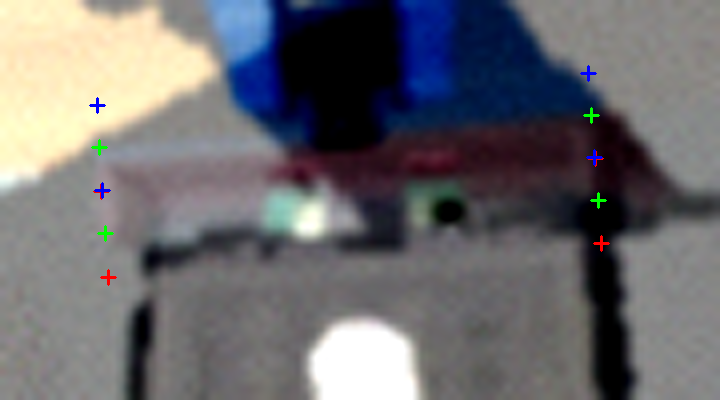

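The measured cover edge lies at (108,155)–(590,115) and (112,232) at its lower corner. That is within about 1° of the green 45° markers, and it agrees with the arm's own angle of 45.0°. Handing in.

```bash
python3 - <<'E'
from plant import r
s=r.get_state();print(s["time_s"],s["tcp_pos"],s["contact_force"],s["gripper_width"]);print(r.close_job())
E
```

```text
8.3167 [ 0.5260606  -0.05316182  0.18192754] [2.74606776 3.3437429  6.06132974] 0.025271434972444294
the job is handed in; nothing more can be done
None
```

The cover over the tubes, the right (−y) one, is open at 45° and the gripper is still holding it by its knob. I handed the job in at 8.3 s.

- **Angle:** the gripper position gives 45.0°. The cover's edge in the scene picture agrees to about 1°, but the clear cover is faint there. I raised it along its hinge arc in steps up to 45° and commanded nothing beyond that.
- **Grip and force:** the last reading showed 25 mm between the fingers, which fits the knob head (26 mm). The outside force was about 7 N and steady.
- **Other things:** the left cover is still shut in the last pictures. The rack, jar, vial and pipette looked undisturbed wherever they showed, but I did not measure their positions again at the end.
- **Refused move:** one move call was refused for missing fields. I sent it again in full, and the arm did not move in between.

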